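Show the base of the green jar to the inspection camera

TASK

The green jar has to be checked for cracks in its base: take off its loose red lid and leave it balanced, open side down, on the middle of the upturned white bowl, then lift the green jar out of the cardboard tray and hold it up in front of the inspection camera, mouth away from the lens and base squarely facing it, centred on the lens, with the base 12 cm from the lens. Finish while still holding the jar there, steady in the air. Do not touch the camera or its stand, and leave all the other jars and things where they stand.

Things in the scene. Friction and masses are not known exactly. Their poses are not given: they have to be found in the camera images.
- green_jar: the jar to show: round, green glass, 62 mm across and 120 mm tall, straight-sided up to 76 mm, sloping in to a straight neck 43 mm across from 92 mm up to the rim at 120 mm; mass 0.12 to 0.26 kg. It stands upright on the floor of the tray. Origin: centre of its underside; z runs up its axis to the mouth.
- lid: red metal lid lying loosely on the green jar's mouth (no thread): shallow cap 55 mm across, 14 mm tall, open below, inside 50 mm across and 10 mm deep; 25 g. Origin: centre of its lower edge; z up through its top. On the jar its lower edge is 110 mm above the jar's underside. It lifts straight off; on the bowl's dome it sits with its lower edge about 6 mm below the dome's top.
- bowl: deep white enamel bowl standing upside down on the bench, loose, 0.5 kg: straight wall 100 mm across (108 mm at the blue rim below), then a smooth half-sphere dome of radius 50 mm; 100 mm tall. Origin: centre of its rim on the bench; z up.
- bowl_top (a point): the highest point of the bowl's dome, 100 mm above the bench
- tray: fixed open cardboard tray holding three jars: outside 240 mm (x) by 230 mm (y), 40 mm tall, walls and floor 5 mm thick. Origin: centre of its underside; z up.
- camera: head of the fixed inspection camera: grey box 46 mm square, white ring light 60 mm across, black lens 38 mm across. Origin: centre of the lens's front face, 115 mm above the bench; z points out of the lens along the line of sight, always 50 degrees above level, roughly towards the robot (a jar shown to it leans 40 degrees, mouth towards the robot). Only its place and heading vary.
- view_point (a point): the point in the air 120 mm in front of the lens on its line of sight, about 207 mm above the bench, with the same axes as camera: where the centre of the jar's underside belongs
- stand: the camera's fixed stand: round dark steel foot 90 mm across and 14 mm thick with a short post. Origin: centre of its underside; its -x axis is the camera's heading; the lens front is 30 mm along -x from the origin.
- clear_jar: bystander in the tray: clear glass jar with a white lid fixed on, same shape, 124 mm tall with the lid. Origin: centre of its underside.
- amber_jar: bystander in the tray: amber (brown) glass jar with a black lid fixed on, same shape, 124 mm tall with the lid. Origin: centre of its underside. In the tray the jars stand at least 100 mm apart, centre to centre; which is where varies.
- can: bystander: food tin with a yellow label, 72 mm across, 100 mm tall, on the bench. Origin: centre of its underside.
- brush: bystander: small brush 180 mm long lying on the bench, wooden handle. Origin: on its underside near the middle.
- low_jar: bystander: low clear jar with a brass-coloured lid, 76 mm across, 75 mm tall. Origin: centre of its underside.
Not all that is in view belongs to the job. There is more than one size of the green_jar; the job needs the middle-sized.

How it is judged (in metres and radians):
On the way, in this order (a step that is already met when the one before it is completed fails the run):
1. the red lid rests balanced on the middle of the bowl's dome, open side down, let go (horizontal distance between lid and bowl_top below 0.015 m and height (world z) of lid above 0.075 m and angle between lid's own z axis and vertical below 0.4 rad and angle between bowl's own z axis and vertical below 0.1 rad and contact force between lid and bowl above 0.03 N and contact force between lid and the fingers below 0.02 N and linear speed of lid below 0.03 m/s), for 0.3 s.
2. the green jar is lifted clear out of the tray (height (world z) of green_jar above 0.06 m and contact force between green_jar and the fingers above 1 N and contact force between green_jar and tray below 0.05 N), for 0.1 s.
At the end, for the whole second after the job is handed in: Only the gripper holds the green jar, steady in the air: base centre within 20 mm of the line of sight, 95 to 145 mm from the lens, axis within 10 degrees of the line of sight, base towards the lens. The lid rests on the bowl, open side down, within 15 mm of the middle, let go (all of step 1 and x of green_jar in the frame of camera between -0.02 and 0.02 m and y of green_jar in the frame of camera between -0.02 and 0.02 m and z of green_jar in the frame of camera between 0.095 and 0.145 m and angle between the z axis of green_jar and the z axis of camera, either way round below 0.17 rad and angle between green_jar's own z axis and vertical below 1.2 rad and linear speed of green_jar below 0.02 m/s and angular speed of green_jar below 0.15 rad/s and contact force between green_jar and the fingers above 1 N and contact force between green_jar and tray below 0.05 N and contact force between green_jar and bowl below 0.05 N and contact force between green_jar and lid below 0.05 N and contact force between green_jar and stand below 0.05 N and contact force between green_jar and clear_jar below 0.05 N and contact force between green_jar and amber_jar below 0.05 N and contact force between green_jar and can below 0.05 N and contact force between green_jar and brush below 0.05 N and contact force between green_jar and low_jar below 0.05 N); the arm keeps its last pose, push and grip.
It fails at once if the camera or its stand is touched (contact force between any of camera, stand and anything else above 0.5 N).
It fails at once if one of the other jars or bystanders is moved by more than 30 mm (distance of any of clear_jar, amber_jar, can, brush, low_jar from where it was at the start of the episode above 0.03 m).
It also fails if it takes over 54 s, if anything falls off the work surface, if the arm or the gripper's body presses on something with over 40 N, if the wrist force passes 120 N, or if a joint passes its speed limit or range.

ROBOT

A 6-joint arm with a two-finger parallel gripper is mounted at the origin on the work surface. World frame = base frame: x ahead of the robot, y to its left, z up, the work surface at z = 0. Lengths are in m, angles in degrees, forces in N, time in s.
With the tool pointing down it reaches from about 0.325 to 0.775 m from the base axis. Payload 5.5 kg.
Tool frame: the origin (TCP) lies at the centre of the arm's flange, where the gripper is bolted on; the fingertips stand 182 mm ahead of it and the grasp point (between the pads) lies 163 mm ahead of it; z points along the fingers, y is the line along which they close (so a half turn about z gives the same grasp; the last joint's range is limited). The gripper opens to 88 mm and grips with 3 to 60 N. Pads are 20 mm wide; open, the fingers measure 115 mm over their backs; the gripper's body (75 mm by 178 mm) begins 61 mm behind the grasp point.
Start: joints at [-69.483, 5.22, 70.514, -0, 104.267, -3.249], TCP at [0.242, -0.549, 0.405] pointing down, gripper open.
Joint ranges: [-164.24, 164.24], [-49.07, 125.15], [9.68, 141.18], [-86.29, 266.29], [3.28, 154.24], [-151.56, 151.56]. Speed limits (degrees/s): [147.25, 147.25, 172.46, 180, 180, 180].

INTERFACE

Orientations are given as [roll, pitch, yaw] about the fixed x, y, z axes, in that order (R = Rz(yaw) Ry(pitch) Rx(roll)).
In Python, from station import r gives the robot as it stands. The module is installed in compiled form; this text tells all that it offers. Calls block until the motion is done:
- r.reach(position, orientation): joint-space move of the TCP to a pose.
- r.servo_line(position, rotation=None, speed=0.15): straight line of the TCP; rotation=None keeps the orientation; speed is the mean speed in m/s.
- r.move_joints(angles): joint-space move.
- r.let_go() and r.grab(squeeze=None): open the fingers fully, or close them until they stop; squeeze is the grip in N (None keeps the last).
- r.wait(seconds).
- r.inverse_kinematics(position, orientation): joint angles nearest the present ones, or None.
- r.sense(): the state.
- r.snapshot(name): name is "side" or "top" or "wrist"; returns a dict with "frame" (480x640x3 uint8, red, green, blue), "fx", "fy", "cx", "cy" (pixels), "R" (3x3) and "t" (3): a world point X has camera coordinates R X + t. Camera axes: x right, y down, z forward; pixel columns grow to the right and rows downward; lengths in m; the calibration is good to about 2 mm. A picture is of the moment at which its call begins. There is no depth.
A pose or a line that the arm cannot do raises r.IKError and nothing moves.
- r.hand_in(): hands the job in; it is judged then, once.
The state is a dict: "clock": time; "joints": joint angles; "joint_vel": joint speeds; "joint_torque": joint torques, N m; "tcp_pos": TCP position; "orientation": TCP orientation; "contact_force": force on the tool from outside, world axes, zero at the start; "torque": the same for the moment, N m; "opening": finger opening in m; "gripper_force": force on a finger pad.
Only numpy, scipy, OpenCV 4.12 (cv2) and the standard library are available. Lean on these libraries where they do the work, as an engineer would, in place of code of your own. Each camera call takes 0.05 s, during which the arm holds its last target. There are 200 camera calls.

## Working session

There is one attempt and no reset: what is moved stays moved. The work goes in short steps, each a Python script; the robot and the scene stay as the last script left them, time stands still between calls to the robot, and variables do not carry over. Pictures are saved under pics/ and viewed, at most 10 in all, crops included, and the job is handed in when it is done.

```bash
mkdir -p pics
python3 - <<'E'
from station import r
import cv2,json,numpy as np
for n in("side","top"):
    s=r.snapshot(n); cv2.imwrite(f"pics/{n}0.png",s["frame"][:,:,::-1])
    np.savez(f"pics/{n}0.npz",**s)
    print(n,s["fx"],s["cx"],s["cy"],(-np.array(s["R"]).T@s["t"]).round(3),np.array(s["R"]).round(3).tolist())
E
```

```text
side 496.8223412588451 319.07424515885464 241.0274371066393 [ 0.495 -0.905  0.997] [[0.996, -0.087, -0.013], [-0.071, -0.707, -0.704], [0.052, 0.702, -0.71]]
top 543.3978730005605 319.00490325725104 245.28741156444102 [ 0.389 -0.071  1.367] [[-0.018, -1.0, -0.012], [-0.991, 0.019, -0.133], [0.133, 0.009, -0.991]]
```

View pics/side0.png

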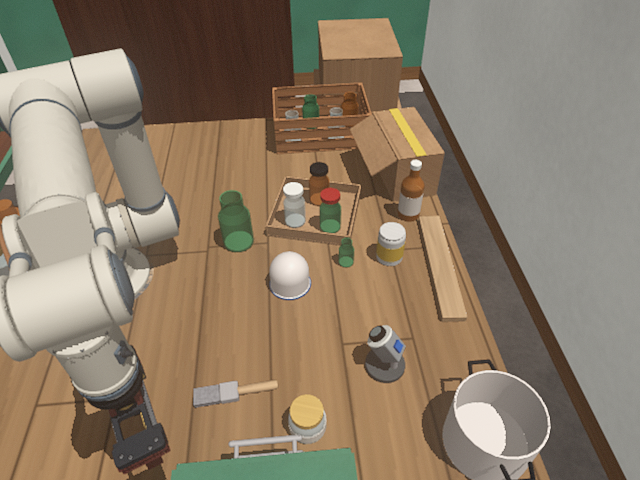

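View pics/top0.png

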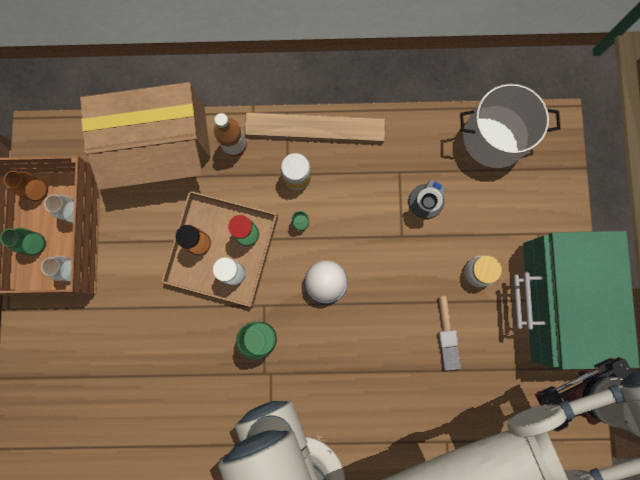

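The side view (s) and top view (t) show these candidates for the jar:
- Large green jar without a lid: s(235,222), t(256,340).
- Tiny green jar: s(346,252), t(300,221).
- Green bottle in the far crate: t(22,240).
- Green jar with a red lid in the tray: s(330,210), t(243,230). This is the middle size and in the tray, so I choose it.

The bowl is at t(326,282) and the inspection camera at t(427,200). I'll check the choice in close crops.

Run:
```python
import cv2
s=cv2.imread("pics/side0.png");t=cv2.imread("pics/top0.png")
cv2.imwrite("pics/sc.png",cv2.resize(s[150:390,200:440],None,fx=2.5,fy=2.5,interpolation=cv2.INTER_CUBIC))
cv2.imwrite("pics/tc.png",cv2.resize(t[170:320,160:460],None,fx=2.6,fy=2.6,interpolation=cv2.INTER_CUBIC))
```

```text
(no output)
```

View pics/sc.png

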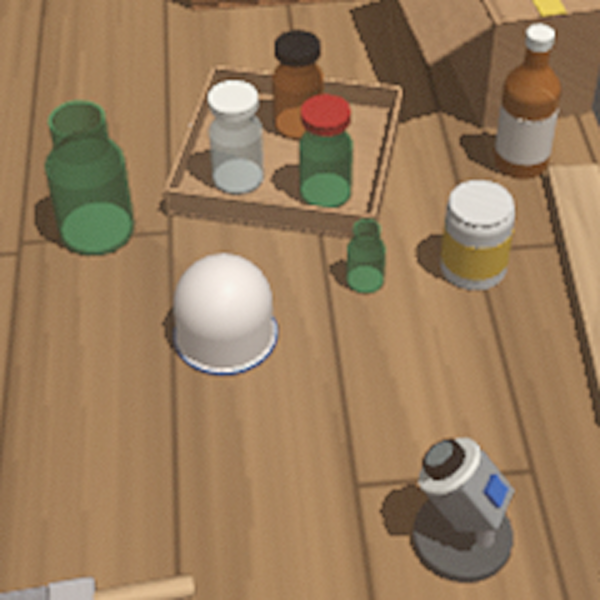

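View pics/tc.png

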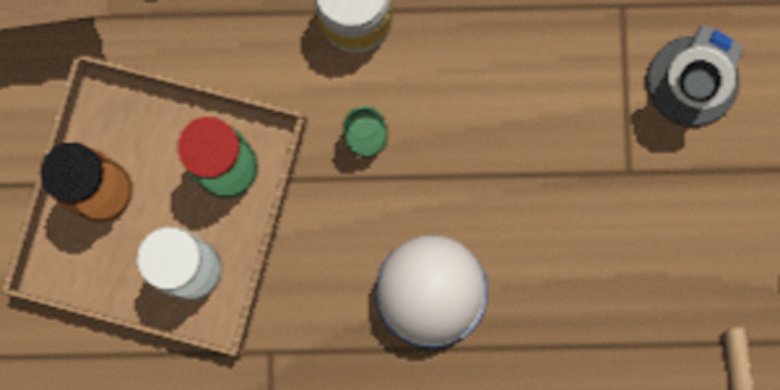

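The crops confirm it: the red-lidded jar is the only green one in the tray, lid top at t(240.4,226.9), s(330.8,195). Lens centre t(429,201), s(377.6,333.6); foot s(385,365); bowl sphere t(326,282), s(289.4,271.6).

```bash
cat > h.py <<'E'
import numpy as np
def load(n):
    d=np.load(f"pics/{n}.npz");return {k:d[k] for k in d.files}
def ray(s,u,v):
    R=np.array(s["R"]);c=-R.T@np.array(s["t"]);d=R.T@np.array([(u-s["cx"])/s["fx"],(v-s["cy"])/s["fy"],1.]);return c,d/np.linalg.norm(d)
def plane(s,u,v,z):
    c,d=ray(s,u,v);return c+d*(z-c[2])/d[2]
def tri(*rs):
    A=sum(np.eye(3)-np.outer(d,d) for c,d in rs);b=sum((np.eye(3)-np.outer(d,d))@c for c,d in rs);return np.linalg.solve(A,b)
def proj(s,X):
    p=np.array(s["R"])@X+np.array(s["t"]);return np.array([s["fx"]*p[0]/p[2]+s["cx"],s["fy"]*p[1]/p[2]+s["cy"]])
E
python3 - <<'E'
from h import *
T,S=load("top0"),load("side0")
t=lambda x,y:(x/2.6+160,y/2.6+170); s=lambda x,y:(x/2.5+200,y/2.5+150)
for n,a,b,z in[("lidtop",(209,148),(327,112),.129),("bowl",(432,291),(223.5,304),.05),("lens",(700,81),(444,459),.115),("foot",(692,82),(462,537),.011),("clear",(170,259),(234,98),.129),("amber",(72,173),(298,47),.129)]:
    a,b=t(*a),s(*b);print(n,plane(T,*a,z).round(4),plane(S,*b,z).round(4),tri(ray(T,*a),ray(S,*b)).round(4))
for n,p in[("traycorners",[(82,58),(303,118),(236,360),(8,293)])]:
    for q in p: print(plane(T,*t(*q),.04).round(3))
from station import r
print(r.sense()["joints"])
E
```

```text
lidtop [0.6017 0.1217 0.129 ] [0.605  0.1246 0.129 ] [0.603  0.1215 0.1313]
bowl [ 0.476  -0.0743  0.05  ] [ 0.4796 -0.0707  0.05  ] [ 0.4777 -0.0741  0.0535]
lens [ 0.6566 -0.3194  0.115 ] [ 0.6579 -0.3196  0.115 ] [ 0.6573 -0.3195  0.1147]
foot [ 0.678  -0.3322  0.011 ] [ 0.6791 -0.3339  0.011 ] [ 0.679  -0.3327  0.0087]
clear [0.5033 0.156  0.129 ] [0.5059 0.1587 0.129 ] [0.5045 0.1557 0.1313]
amber [0.5816 0.2436 0.129 ] [0.5838 0.2432 0.129 ] [0.5828 0.2439 0.1282]
[0.707 0.258 0.04 ]
[0.644 0.046 0.04 ]
[0.416 0.11  0.04 ]
[0.482 0.325 0.04 ]
[-6.94835580e+01  5.25857072e+00  7.05742962e+01 -9.06240877e-04
  1.04264607e+02 -3.24664724e+00]
```

```bash
cat >> h.py <<'E'
from scipy.spatial.transform import Rotation as Ro
def orient(z,y):  # rpy from tool z and approximate closing axis y
    z=np.array(z,float);z/=np.linalg.norm(z);y=np.array(y,float);y-=z*(y@z);y/=np.linalg.norm(y)
    return Ro.from_matrix(np.column_stack([np.cross(y,z),y,z])).as_euler("xyz",degrees=True)
def camz(head,el=50):
    h,e=np.radians(head),np.radians(el);return np.array([np.cos(h)*np.cos(e),np.sin(h)*np.cos(e),np.sin(e)])
def down(yaw): a=np.radians(yaw);return orient([0,0,-1],[np.cos(a),np.sin(a),0])
LENS=np.array([.6573,-.3195,.115]);JAR=np.array([.603,.1217]);BOWL=np.array([.4775,-.0735])
E
python3 - <<'E'
from h import *; from station import r
c=camz(149);vp=LENS+.12*c; side=np.array([-np.sin(np.radians(149)),np.cos(np.radians(149)),0]);up=np.cross(c,side)
for a in range(0,360,30):
    y=side*np.cos(np.radians(a))+up*np.sin(np.radians(a))
    q=r.inverse_kinematics(vp+c*.231,orient(-c,y)); q2=r.inverse_kinematics(vp+c*.30,orient(-c,y))
    print(a,None if q is None else np.round(q),None if q2 is None else np.round(q2))
for yaw in(40,220): print(yaw,*[np.round(r.inverse_kinematics([*JAR,z],down(yaw))) for z in(.236,.3,.45)])
for yaw in(0,45,90,135,180,225,270,315): print(yaw,np.round(r.inverse_kinematics([*BOWL,.279],down(yaw))))
E
```

```text
0 [-27. -27. 105.  -3.  62.  95.] [-26. -33. 104.  -3.  70.  95.]
30 [-27. -27. 105.  -3.  62.  65.] [-26. -33. 104.  -3.  70.  65.]
60 [-27. -27. 105.  -3.  62.  35.] [-26. -33. 104.  -3.  70.  35.]
90 [-27. -27. 105.  -3.  62.   5.] [-26. -33. 104.  -3.  70.   5.]
120 [-27. -27. 105.  -3.  62. -25.] [-26. -33. 104.  -3.  70. -25.]
150 [-27. -27. 105.  -3.  62. -55.] [-26. -33. 104.  -3.  70. -55.]
180 [-27. -27. 105.  -3.  62. -85.] [-26. -33. 104.  -3.  70. -85.]
210 [ -27.  -27.  105.   -3.   62. -115.] [ -26.  -33.  104.   -3.   70. -115.]
240 [ -27.  -27.  105.   -3.   62. -145.] [ -26.  -33.  104.   -3.   70. -145.]
270 None None
300 None None
330 [-27. -27. 105.  -3.  62. 125.] [-26. -33. 104.  -3.  70. 125.]
40 [  8.   9.  83.   0.  87. -32.] [  8.   8.  78.   0.  94. -32.] [  8.   8.  62.   0. 109. -32.]
220 [  8.   9.  83.  -0.  87. 148.] [  8.   8.  78.  -0.  94. 148.] [  8.   8.  62.  -0. 109. 148.]
0 [-13. -12. 100.   0.  92. -13.]
45 [-13. -12. 100.   0.  92. -58.]
90 [ -13.  -12.  100.    0.   92. -103.]
135 [ -13.  -12.  100.   -0.   92. -148.]AttributeError: 'NoneType' object has no attribute 'rint'

The above exception was the direct cause of the following exception:

Traceback (most recent call last):
TypeError: loop of ufunc does not support argument 0 of type NoneType which has no callable rint method
```

Run:
```python
from h import *; from station import r; import cv2
c=camz(150);vp=LENS+.12*c; s=np.radians(150);side=np.array([-np.sin(s),np.cos(s),0]);up=np.cross(c,side)
r.reach(vp+c*.28,orient(-c,up)); 
p=r.snapshot("wrist");np.savez("pics/w1.npz",**p);cv2.imwrite("pics/w1.png",p["frame"][:,:,::-1])
print(r.sense()["clock"],proj(p,LENS),proj(p,np.array([.679,-.3327,0])))
r.reach([*JAR,.38],down(40))
p=r.snapshot("wrist");np.savez("pics/w2.npz",**p);cv2.imwrite("pics/w2.png",p["frame"][:,:,::-1])
print(r.sense()["clock"],proj(p,np.array([*JAR,.129])),r.sense()["contact_force"])
a=cv2.imread("pics/w1.png");b=cv2.imread("pics/w2.png")
cv2.imwrite("pics/w12.png",np.hstack([cv2.resize(x,(400,300),interpolation=cv2.INTER_AREA) for x in(a,b)]))
```

```text
1.7 [322.53406034 206.09239091] [282.77159342 190.19443712]
3.175 [324.08543218 252.59275073] [-0.43264969  0.82234863  0.59769748]
```

View pics/w12.png

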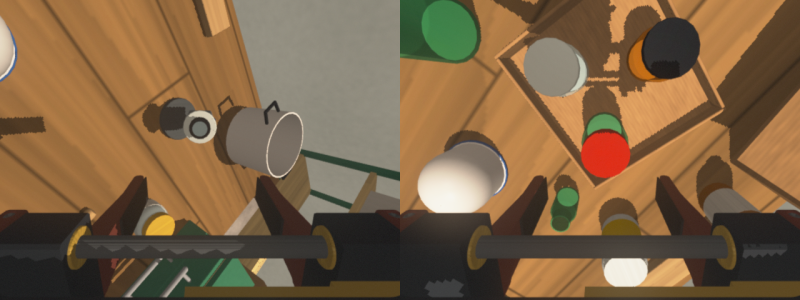

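The wrist views show the lens at about (320,205), against a predicted (322,206). The red lid is at about (329,248), against (324,253). I'll refine the lid by colour and enlarge the camera for its heading.

Run:
```python
from h import *; import cv2
p=load("w2");f=p["frame"].astype(int);m=((f[...,0]>150)&(f[...,1]<70)&(f[...,2]<70)).astype(np.uint8)
cs=max(cv2.findContours(m,0,1)[0],key=cv2.contourArea);print(cv2.fitEllipse(cs),p["fx"],ray(p,320,240))
# predicted outline of lid (top + bottom circles), fit xy
from scipy.optimize import minimize
def sil(P,a,b):
    th=np.linspace(0,2*np.pi,60)
    pts=[proj(P,np.array([a+.0275*np.cos(t),b+.0275*np.sin(t),z])) for z in(.115,.129) for t in th]
    q=np.zeros((480,640),np.uint8);cv2.fillConvexPoly(q,cv2.convexHull((np.array(pts)*16).astype(np.int32)),1,shift=4);return q
mm=cv2.drawContours(np.zeros_like(m),[cs],-1,1,-1)
for n,M,P in [("w2",mm,p)]:
    o=minimize(lambda v:(sil(P,*v)!=M).sum(),JAR,method="Nelder-Mead",options=dict(initial_simplex=[JAR,JAR+[.006,0],JAR+[0,.006]]))
    print(n,o.x,o.fun,M.sum())
w=load("w1");im=np.ascontiguousarray(w["frame"][100:260,210:410,::-1])
cv2.imwrite("pics/w1c.png",cv2.resize(im,None,fx=3.6,fy=3.6,interpolation=cv2.INTER_CUBIC))
```

```text
((328.3740539550781, 247.1024169921875), (72.31566619873047, 78.38288879394531), 83.47078704833984) 355.65296963100883 (array([0.54900165, 0.18460867, 0.36062085]), array([ 0.18918117, -0.23734905, -0.95282523]))
w2 [0.60472316 0.1254234 ] 555.0 4555
```

View pics/w1c.png

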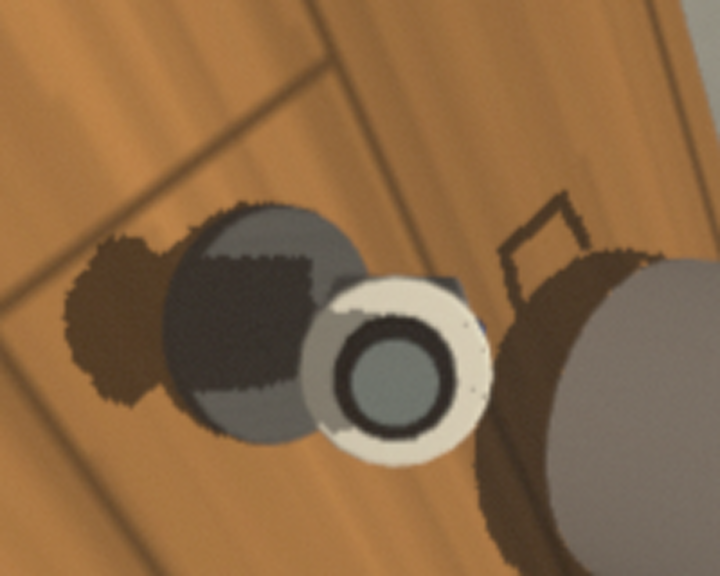

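Run:
```python
from h import *; from scipy.optimize import least_squares
T,S,W=load("top0"),load("side0"),load("w1")
t=lambda x,y:np.array((x/2.6+160,y/2.6+170)); s=lambda x,y:np.array((x/2.5+200,y/2.5+150)); w=lambda x,y:np.array((x/3.6+210,y/3.6+100))
L=[(T,t(700,81)),(S,s(444,459)),(W,w(395,380))]; F=[(T,t(692.5,79.5)),(S,s(462,538)),(W,w(268,323))]
def res(v,full=True):
    foot=np.array([v[0],v[1],.010]);h=v[2]
    lens=np.array([v[0]+.03*np.cos(h),v[1]+.03*np.sin(h),.115])
    return np.concatenate([(proj(P,lens)-q)*np.linalg.norm(P["R"]@lens+P["t"])/P["fx"] for P,q in L]+[.6*(proj(P,foot)-q)*np.linalg.norm(P["R"]@foot+P["t"])/P["fx"] for P,q in F])*1000
o=least_squares(res,[.679,-.333,2.6]);print(o.x,np.degrees(o.x[2]),o.x[:2]+.03*np.array([np.cos(o.x[2]),np.sin(o.x[2])]),o.fun.round(1))
w2=load("w2");print(plane(w2,328.4,247.1,.129))
# joint: how the wrist cam sees lens/foot in world
print(plane(W,*w(395,380),.115),plane(W,*w(268,323),.012))
```

```text
[ 0.68149709 -0.33369543  2.6007185 ] 149.01019403000993 [ 0.65577932 -0.31824887] [-1.2  0.8 -2.3 -1.   1.6  0.5  0.4 -0.5  1.4 -0.5  3.4  0.8]
[0.60270136 0.12667704 0.129     ]
[ 0.65443951 -0.3165265   0.115     ] [ 0.67582818 -0.32763939  0.012     ]
```

```bash
sed -i 's/^LENS=.*/LENS=np.array([.656,-.3187,.115]);JAR=np.array([.603,.1233]);BOWL=np.array([.4775,-.0735]);HEAD=149.5/' h.py
python3 - <<'E'
from h import *; from station import r; import cv2
r.servo_line([*JAR,.300],down(40),speed=.08)
print(r.sense()["contact_force"])
r.grab(8); s=r.sense();print(s["clock"],s["opening"],s["gripper_force"],s["contact_force"])
r.servo_line([*JAR,.38],speed=.08); s=r.sense();print(s["opening"],s["gripper_force"])
r.reach([*BOWL,.36],down(40))
p=r.snapshot("wrist");np.savez("pics/w3.npz",**p);cv2.imwrite("pics/w3.png",p["frame"][:,:,::-1])
print(proj(p,np.array([*BOWL,.05])),proj(p,np.array([*BOWL,.174])))
q=r.snapshot("side");t=r.snapshot("top");np.savez("pics/t3.npz",**t)
cv2.imwrite("pics/c3.png",np.hstack([cv2.resize(p["frame"][:,:,::-1],(400,300)),cv2.resize(np.ascontiguousarray(q["frame"][150:330,190:430,::-1]),(400,300))]))
print(r.sense()["clock"],r.sense()["opening"])
E
```

```text
[-0.12666856 -0.05053892 -0.32374942]
4.9333 0.05501014900744106 7.9999405005946755 [ 0.33697879 -0.34413977  1.02475562]
0.05537391178559056 7.9998865351080894
[322.30333153 230.68865835] [322.1568646  297.25916178]
7.1667 0.05512969144150181
```

View pics/c3.png

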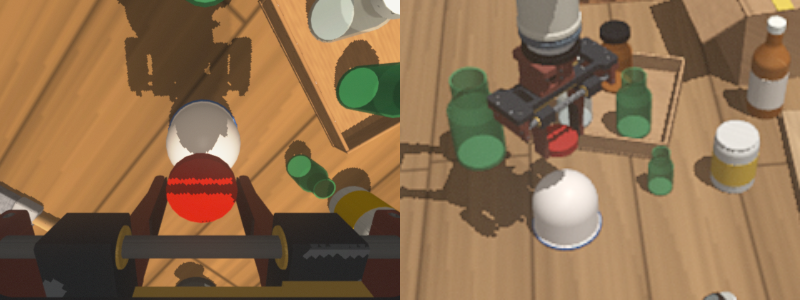

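The lid is held level over the bowl and the green jar is open and upright. I'll check the lid's offset in the grip and then lower it.

Run:
```python
from h import *; from station import r
p=load("w3")
import cv2
f=p["frame"].astype(int);m=((f[...,0]>90)&(f[...,1]<60)&(f[...,2]<60)&(np.arange(480)[:,None]>235)).astype(np.uint8)
m=cv2.morphologyEx(m,cv2.MORPH_OPEN,np.ones((5,5)));c=max(cv2.findContours(m,0,1)[0],key=cv2.contourArea)
e=cv2.fitEllipse(cv2.convexHull(c));print(e,cv2.boundingRect(c),plane(p,*e[0],.189),proj(p,np.array([*BOWL,.189])))
m=((f.min(2)>105)&(f.max(2)-f.min(2)<60)).astype(np.uint8);c=max(cv2.findContours(m[:, 200:450].copy(),0,1)[0],key=cv2.contourArea);print(cv2.boundingRect(c))
h,s=BOWL,r.sense()
r.servo_line([*BOWL,.2815],speed=.08); print(r.sense()["contact_force"])
z=.2815
while z>.2755:
    z-=.0007;r.servo_line([*BOWL,z],speed=.02);F=r.sense()["contact_force"][2]
    print(round(z,4),round(F,2))
    if F>2.2:break
```

```text
((322.0857238769531, 301.0147705078125), (109.42037963867188, 113.51982116699219), 91.84506225585938) (266, 246, 114, 110) [ 0.4738849  -0.06922101  0.189     ] [322.12530486 311.60333804]
(66, 162, 119, 107)
[ 0.07968689  0.61785614 -0.26253442]
0.2808 -0.28
0.2801 -0.5
0.2794 2.04
0.2787 3.77
```

Run:
```python
from h import *; from station import r; import cv2
r.servo_line([*BOWL,.2794],speed=.02)
r.let_go(); r.wait(.2)
r.servo_line([*BOWL,.36],speed=.1)
r.reach([*JAR,.40],down(40))
p=r.snapshot("wrist");q=r.snapshot("side");t=r.snapshot("top")
np.savez("pics/w4.npz",**p);np.savez("pics/s4.npz",**q)
a=cv2.resize(p["frame"],(400,300));b=cv2.resize(np.ascontiguousarray(q["frame"][220:310,230:350]),(400,300),interpolation=cv2.INTER_CUBIC);c=cv2.resize(np.ascontiguousarray(t["frame"][237:327,266:386]),(400,300),interpolation=cv2.INTER_CUBIC);d=cv2.resize(np.ascontiguousarray(q["frame"][165:255,270:390]),(400,300),interpolation=cv2.INTER_CUBIC)
cv2.imwrite("pics/c4.png",np.vstack([np.hstack([a,b]),np.hstack([d,c])])[:,:,::-1])
print(r.sense()["clock"],r.sense()["opening"],proj(p,np.array([*JAR,.125])),proj(q,np.array([*JAR,.005])))
```

```text
12.4833 0.08791309391422927 [324.67570202 243.1075138 ] [330.01118199 228.2423504 ]
```

View pics/c4.png

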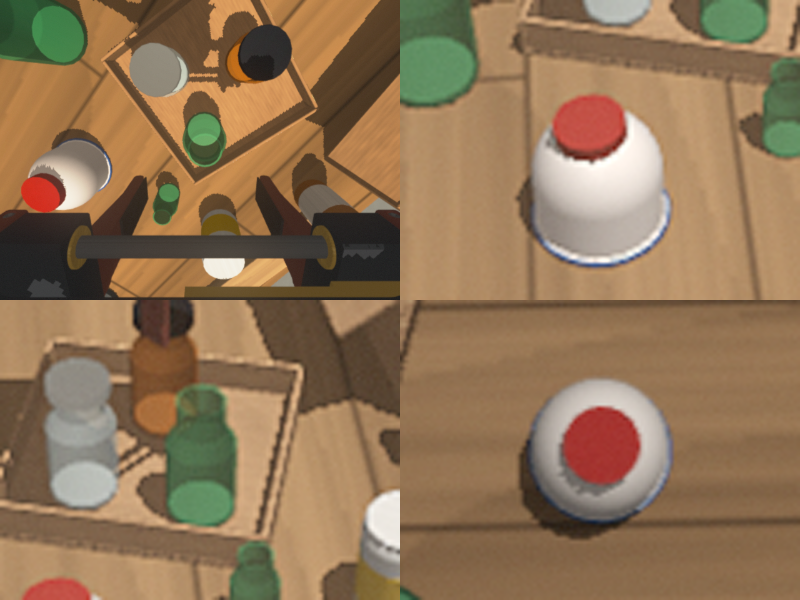

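The lid rests on the dome about 3 mm off centre, and the jar still stands upright in the tray. Next I grasp its body and lift.

Run:
```python
from h import *; from station import r; import cv2
J=np.array([.6022,.1248])
r.servo_line([*J,.40],speed=.1)
r.servo_line([*J,.30],speed=.12);print(r.sense()["contact_force"])
r.servo_line([*J,.236],speed=.06);print(r.sense()["contact_force"])
r.grab(30);s=r.sense();print(s["clock"],s["opening"],s["gripper_force"],s["contact_force"])
r.servo_line([*J,.45],speed=.12);s=r.sense();print(s["clock"],s["opening"],s["gripper_force"],s["contact_force"])
q=r.snapshot("side");cv2.imwrite("pics/s5.png",q["frame"][:,:,::-1])
c=camz(HEAD);a=np.radians(HEAD);side=np.array([-np.sin(a),np.cos(a),0]);up=np.cross(c,side);k=np.radians(120)
for d in(.2,.12): print(r.inverse_kinematics(LENS+c*(d+.231),orient(-c,side*np.cos(k)+up*np.sin(k))))
```

```text
[-0.05411411  0.19408572  0.14209164]
[0.10438587 0.2924416  0.06933875]
15.4667 0.060985787940697624 29.9992893403396 [1.44121102 1.30315602 0.62474545]
17.4 0.06078571865929462 29.997749452013522 [-0.03743907  0.38075688 -1.54520994]
[-26.44710303 -34.42836035 103.51689911  -2.75398478  71.0024769
 -25.99604585]
[-26.97191022 -27.09888539 104.91257797  -2.56145427  62.26341939
 -26.10317295]
```

Run:
```python
from h import *; from station import r; import cv2
c=camz(HEAD);a=np.radians(HEAD);side=np.array([-np.sin(a),np.cos(a),0]);up=np.cross(c,side);k=np.radians(120)
o=orient(-c,side*np.cos(k)+up*np.sin(k))
r.reach(LENS+c*(.2+.231),o)
r.servo_line(LENS+c*(.12+.231),o,speed=.06);r.wait(.5)
s=r.sense();print(s["clock"],s["opening"],s["gripper_force"],s["tcp_pos"],max(abs(np.array(s["joint_vel"]))))
q=r.snapshot("side");t=r.snapshot("top");np.savez("pics/s6.npz",**q);np.savez("pics/t6.npz",**t)
cv2.imwrite("pics/c6.png",np.hstack([cv2.resize(np.ascontiguousarray(x[:,:,::-1]),(400,400),interpolation=cv2.INTER_CUBIC) for x in(q["frame"][230:390,260:420],t["frame"][150:310,310:470])]))
B=LENS+c*.12
print(proj(q,B),proj(q,LENS),proj(q,B+c*.12),proj(t,B),proj(t,LENS))
```

```text
20.8167 0.06134283741309446 29.99794109724462 [ 0.46159148 -0.20417779  0.38390435] 0.12581197535192049
[344.02455886 293.79624967] [376.65297445 333.32772348] [308.60259795 250.88021177] [420.17823458 222.87484759] [428.92772729 201.41049446]
```

View pics/c6.png

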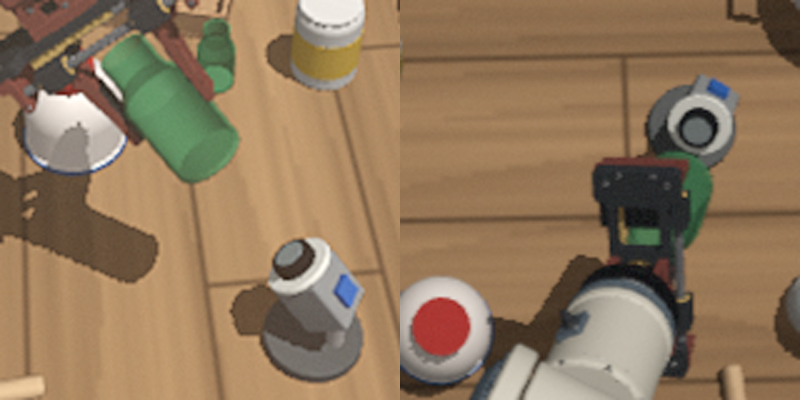

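The jar's base is at s(343,292), against a predicted (344,294). The mouth is at (309,251), as predicted, and the jar's axis points at the lens. The red lid is still central on the bowl, so I'm handing in.

```bash
python3 -c "
from station import r
print(r.hand_in(),r.sense()['clock'])"
```

```text
the job is handed in; nothing more can be done
the job is handed in; nothing more can be done
```

I handed the job in: at the last check the red lid rested on the bowl about 3 mm off centre, and the gripper held the green jar steady in front of the camera, aimed for a 12 cm gap with its base facing the lens; no verdict came back.

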